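# Lay the spark plug box down and push it home in its stall

### The arm

A 7-joint arm with a two-finger parallel gripper is mounted at the origin on the work surface. World frame = base frame: x ahead of the robot, y to its left, z up, the work surface at z = 0. Lengths are in m, angles in rad, forces in N, time in s.
With the tool pointing down it reaches from about 0.35 to 0.9 m from the base axis. Payload 7.2 kg.
Tool frame: the origin (TCP) lies midway between the tips of the shut fingers; the grasp point (between the pads) lies 19 mm behind it; z points along the fingers, y is the line along which they close (so a half turn about z gives the same grasp; the last joint's range is limited). The gripper opens to 85 mm and grips with 20 to 120 N. Pads are 22 mm wide; open, the fingers measure 114 mm over their backs; the gripper's body (76 mm by 85 mm) begins 54 mm behind the grasp point. The pads swing forward as they close: fully open they stand 13 mm farther back than shut.
Start: joints at [-1.343, 0.411, -0.013, 1.596, 0.006, 1.134, -0.082], TCP at [0.182, 0.598, 0.231] pointing down, gripper open.
Joint ranges: [-2.95, 2.95], [-0.29, 1.99], [-1.47, 1.44], [0.14, 2.54], [-1.03, 4.17], [0.13, 1.85], [-2.86, 2.86]. Speed limits (rad/s): [2.39, 2.39, 3.01, 3.01, 3.14, 3.14, 3.14].

### API

Orientations are given as a unit quaternion [x, y, z, w].
In Python, from cell import arm gives the robot as it stands.
- The arm moves only by the tool nudge_tcp, called after ">>>" by a JSON object that holds its "name" and its "arguments", one argument or row to a line. Schema: {"type":"object","properties":{"segments":{"type":"array","items":{"type":"object","properties":{"jaw":{"type":"number"},"dx":{"type":"number"},"dy":{"type":"number"},"dz":{"type":"number"},"wx":{"type":"number"},"wy":{"type":"number"},"wz":{"type":"number"}},"additionalProperties":false,"required":["jaw"]},"minItems":1,"maxItems":20},"only":{"type":"string"},"quiet":{"type":"boolean"},"lines":{"type":"string"}},"required":["segments"],"additionalProperties":false}. segments is a list of rows, 1 to 20 of them, each an object with the fields jaw (the finger opening in m), dx, dy, dz (the shift in m), wx, wy, wz (a rotation vector in rad); a field left out counts as zero (the opening has to be given); each row shifts and turns the commanded pose from where the row before left it, along the tool's axes as they then stand; what a row does not reach is not made up. A row lasts 1/12 s, in which the tool goes at most 0.0417 m and 0.125 rad, less where a joint would pass 70% of its speed; a pose out of reach is approached as far as the arm can. The fingers move at their own pace and stop on an object; the grip force is fixed at half the most. Time passes only in rows, so rows that do not move let the fingers close. The tool returns the time, the measured TCP pose, the force, the opening and the grip force at its end. only (a regular expression) keeps the lines of the reply that match it, lines (a string "A,B") keeps lines A to B, and quiet returns only ok. Input that does not fit is refused with a message, and nothing moves.
- arm.observe(): the state, without advancing time (a new reading comes with each control period).
- arm.read_camera(name): name is "scene" or "top" or "wrist"; returns the picture (420x560x3 uint8, red, green, blue); there is no depth.
- arm.camera_info(name): a dict with "vertical_fov" (degrees; the focal length in pixels is half the picture's height over the tangent of half this angle, whatever the lens; pixels are square), "cx", "cy" (the principal point, pixels), "T" (4x4, takes a point from camera to world coordinates). Camera axes: x right, y down, z forward; pixel columns grow to the right and rows downward; lengths in m; the calibration is good to about 2 mm. A picture is of the moment at which its call begins: read the wrist's pose just before it. camera_info takes no time and is no camera call; for the wrist camera it gives the pose at the moment of the call.
- arm.close_job(): hands the job in; it is judged then, once.
The state is a dict: "clock": time; "q": joint angles; "joint_velocities": joint speeds; "effort": joint torques, N m; "ee_pos": TCP position; "orientation": TCP orientation; "contact_force": force on the tool from outside, world axes, zero at the start; "moment": the same for the moment, N m; "finger_gap": finger opening in m; "grasp_force": force on a finger pad.
Only numpy, scipy, OpenCV 4.12 (cv2) and the standard library are available. Lean on these libraries where they do the work, as an engineer would, in place of code of your own. Each camera call takes 0.05 s, during which the arm holds its last target. There are 200 camera calls.

### The job

The spark plug box stands on end where the rattling entrance grille could topple it. Push it over so that it falls away from the robot, towards the stall, and lies flat with its latch face up and its lid end foremost; then push it along the shelf between the stall's rails until its lid end is fully home and square against the back stop, and leave it there. Only push with the fingers: do not pick the box up or carry it, and leave the bowl, the sprocket and the valve tool where they are.

Things in the scene. Friction and masses are not known exactly. Their poses are not given: they have to be found in the camera images.
- plugbox: Loose blue spark plug box, 0.26 to 0.44 kg, a block with 2 mm rounded edges: 32 mm along x, 66 along y, 110 along z. It starts upright. Origin: centre of its foot end; z runs to the lid end; -x is the broad face with the small grey latch, which looks to the robot. It starts before the stall's mouth, facing it within 6 degrees; tipped, its lid end is 70 to 85 mm short of the stop.
- plugbox_lid_end (a point): Centre of the box's lid end, 110 mm along the box's z from its origin. Pushed near the top of the latch face along the box's +x, the box tips about its far bottom edge, hardly sliding, and falls by itself once the top has gone some 31 mm.
- plugbox_center (a point): Middle of the box, 55 mm along the box's z from its origin. When the box lies tipped, its x points down, its z points to the stall, its foot end faces the robot, and it is 32 mm high; pushed at the foot end it slides on the shelf, against 2 to 5 N of friction.
- stall: Low wooden stall fixed on the shelf, open at the top and to the robot: back stop and two rails, 16 mm high, no floor. Origin: shelf height, middle of the stop's inner face; x points away from the robot into the stop, y left. Rails 90 mm apart (y = +-45 mm) from x = -40 mm to 0; the mouth flares to about 118 mm wide at x = -61 mm. The foot half of the box stays outside when home.
- bowl: Loose white ceramic bowl of steel nuts, 116 mm across, 45 mm high, to one side of the stall; origin at the centre of its underside. Not to be disturbed.
- sprocket: Loose steel rear sprocket lying flat, 147 mm across the teeth, 6 mm thick, to the other side of the stall; origin at the centre of its underside. Not to be disturbed.
- valve_tool: Loose silver valve stem tool with a T handle lying flat, 93 mm long along its x, 36 mm wide at the T, 10 mm high; origin in its middle at shelf height. To one side of the box. Not to be disturbed.

How it is judged:
By the outcome, as a careful person would: the job done as asked, in the order asked, and still so for the second after the job is handed in, with the robot touching nothing.
It also fails if it takes over 45 s, if anything falls off the work surface, if the arm or the gripper's body presses on something with over 40 N, if the wrist force passes 120 N, or if a joint passes its speed limit or range.

## Working session

There is one attempt and no reset: what is moved stays moved. The work goes in short steps, Python scripts to look and compute and a tool call to move; the robot and the scene stay as the last step left them, time stands still between calls to the robot, and variables do not carry over. Pictures are saved under pics/ and viewed, at most 10 in all, crops included, and the job is handed in when it is done.

```bash
ls; mkdir -p pics; cat > h.py <<'E'
import numpy as np,cv2
from cell import arm
def K(n):
    i=arm.camera_info(n); f=210/np.tan(np.radians(i["vertical_fov"])/2); return f,i["cx"],i["cy"],np.array(i["T"])
def ray(n,u,v,k=None):
    f,cx,cy,T=k or K(n); d=T[:3,:3]@np.array([(u-cx)/f,(v-cy)/f,1]); return T[:3,3],d/np.linalg.norm(d)
def onz(n,u,v,z,k=None):
    o,d=ray(n,u,v,k); return o+d*(z-o[2])/d[2]
def proj(n,p,k=None):
    f,cx,cy,T=k or K(n); c=T[:3,:3].T@(np.array(p)-T[:3,3]); return np.array([f*c[0]/c[2]+cx,f*c[1]/c[2]+cy])
def tri(r1,r2):
    (o1,d1),(o2,d2)=r1,r2; A=np.c_[d1,-d2]; s=np.linalg.lstsq(A,o2-o1,rcond=None)[0]
    a,b=o1+d1*s[0],o2+d2*s[1]; return (a+b)/2,np.linalg.norm(a-b)
def shot(n,f):
    im=arm.read_camera(n)[:,:,::-1].copy(); cv2.imwrite('pics/'+f,im); return im
E
python3 - <<'E'
from h import *
print({k:np.round(v,3) for k,v in arm.observe().items()})
a=shot('top','top0.png');b=shot('scene','scene0.png')
for n in('top','scene','wrist'):print(n,K(n))
E
```

```text
cell.py
pics
{'clock': np.float64(0.0), 'q': array([-1.343,  0.412, -0.013,  1.597,  0.006,  1.134, -0.082]), 'joint_velocities': array([-0.002, -0.001,  0.001, -0.   ,  0.002, -0.   ,  0.   ]), 'effort': array([ 2.0000e-03, -6.0061e+01,  6.8300e-01, -2.9942e+01,  1.4000e-02,
        1.1000e-02,  0.0000e+00]), 'ee_pos': array([0.182, 0.597, 0.23 ]), 'orientation': array([ 0.147,  0.989, -0.001, -0.   ]), 'contact_force': array([0.05 , 0.41 , 0.386]), 'moment': array([ 0.006, -0.014, -0.017]), 'grasp_force': np.float64(0.0), 'finger_gap': np.float64(0.085)}
top (np.float64(436.62648855932554), 281.0511023979951, 212.442093379494, array([[ 0.01344179, -0.99815269,  0.05924977,  0.55817228],
       [-0.99968179, -0.01468006, -0.02051355,  0.03014766],
       [ 0.02134545, -0.05895518, -0.99803239,  0.88824201],
       [ 0.        ,  0.        ,  0.        ,  1.        ]]))
scene (np.float64(385.9295437164796), 285.11537726395136, 209.61237625724735, array([[-0.17096572,  0.68976141, -0.7035623 ,  1.16267402],
       [ 0.98523772,  0.11330829, -0.12832721,  0.13404887],
       [-0.00879572, -0.71511567, -0.69895079,  0.66666255],
       [ 0.        ,  0.        ,  0.        ,  1.        ]]))
wrist (np.float64(303.13039646152384), 276.8736883984809, 212.04500843767207, array([[ 2.92916197e-01,  9.05481409e-01,  3.07088782e-01,
         1.03875933e-01],
       [ 9.56138056e-01, -2.77280744e-01, -9.44214380e-02,
         6.22479702e-01],
       [-3.47050826e-04,  3.21276839e-01, -9.46985254e-01,
         3.73021165e-01],
       [ 0.00000000e+00,  0.00000000e+00,  0.00000000e+00,
         1.00000000e+00]]))
```

View pics/top0.png

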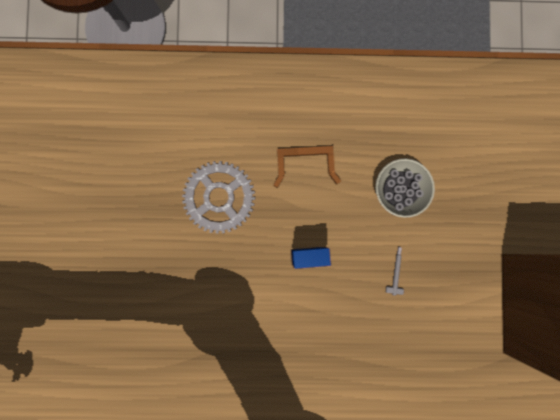

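View pics/scene0.png

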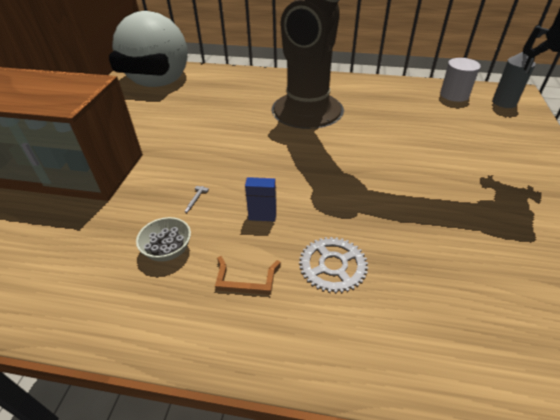

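The top view shows the box lid at about (311,258) and the stall at (278–338,147–187), with its stop bar at row 151. The bowl is at (405,188), the sprocket at (219,197) and the valve tool at (396,270). The scene view agrees, with the box at (261,200) and the stall at (247,275). Next I measure them.

```bash
cat > m.py <<'E'
from h import *
t=cv2.imread('pics/top0.png');s=cv2.imread('pics/scene0.png')
def blue(im,vmin=0):
    h=cv2.cvtColor(im,cv2.COLOR_BGR2HSV); m=((abs(h[...,0].astype(int)-115)<18)&(h[...,1]>120)&(h[...,2]>vmin)).astype('uint8')
    c=max(cv2.findContours(m,0,2)[0],key=cv2.contourArea); return c,h
c,h=blue(t);r=cv2.minAreaRect(c);P=cv2.boxPoints(r);print('top rect',r,P.round(1).tolist(), 'V',h[258,311],h[250,311],h[265,311])
W=np.array([onz('top',*p,.11)for p in P]);print(W.round(4).tolist(),np.linalg.norm(W-np.roll(W,1,0),axis=1))
c2,h2=blue(s);e=cv2.approxPolyDP(c2,3,True)[:,0];print('scene poly',e.tolist())
x,y,w,hh=cv2.boundingRect(c2);print([int(h2[v,261,2]) for v in range(y-2,y+hh+2)])
# lid mask in scene: brighter part
col=h2[...,2]
# stall
def stall(im,box):
    h=cv2.cvtColor(im,cv2.COLOR_BGR2HSV);x0,y0,x1,y1=box;print('stall hsv',h[151,305] if im is t else h[286,247],'wood',h[y1-1,(x0+x1)//2])
    m=np.zeros(im.shape[:2],'uint8');m[y0:y1,x0:x1]=((h[...,1]>165)&(h[...,0]<14))[y0:y1,x0:x1];return m
m=stall(t,(265,140,350,192))
for y in range(142,190,2):print(y,''.join('#' if v else '.' for v in m[y,268:346]))
E
python3 m.py
```

```text
top rect ((310.5448303222656, 257.0379638671875), (18.27000617980957, 36.62305450439453), 85.2363510131836) [[291.5, 249.5], [328.0, 246.39999389648438], [329.6000061035156, 264.6000061035156], [293.1000061035156, 267.70001220703125]] V [108 190 133] [108 193 116] [109 181 135]
[[0.5387, -0.0054, 0.11], [0.545, -0.0704, 0.11], [0.5127, -0.0733, 0.11], [0.5066, -0.0085, 0.11]] [0.03229891 0.06530691 0.03237001 0.06515165]
scene poly [[246, 186], [274, 185], [273, 179], [248, 178]]
[190, 156, 142, 152, 153, 153, 152, 153, 154, 149, 122, 77, 56, 55]
stall hsv [ 13 173 136] wood [ 17 122 163]
142 ..............................................................................
144 ..............................................................................
146 ...............................................................#..............
148 .......................#..###..#################################..............
150 ..........##############.#######################################..............
152 ..........######################################################..............
154 ..
[... 787 characters left out ...]
....................####............
174 ............###...............................................######..........
176 ...........####................................................######.........
178 ..........###....................................................######.......
180 .........####......................................................####.......
182 ........###.........................................................##........
184 .......###....................................................................
186 ..............................................................................
188 ..............................................................................
```

```bash
python3 -c "
import cv2
t=cv2.imread('pics/top0.png')[138:278,262:352];s=cv2.imread('pics/scene0.png')[170:300,205:290]
a=cv2.resize(t,None,fx=4.2,fy=4.2,interpolation=2);b=cv2.resize(s,None,fx=4.5,fy=4.5,interpolation=2)
import numpy as np
h=max(a.shape[0],b.shape[0]);f=lambda i:cv2.copyMakeBorder(i,0,h-i.shape[0],0,5,0)
cv2.imwrite('pics/c.png',np.hstack([f(a),f(b)]))"
```

```text
(no output)
```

View pics/c.png

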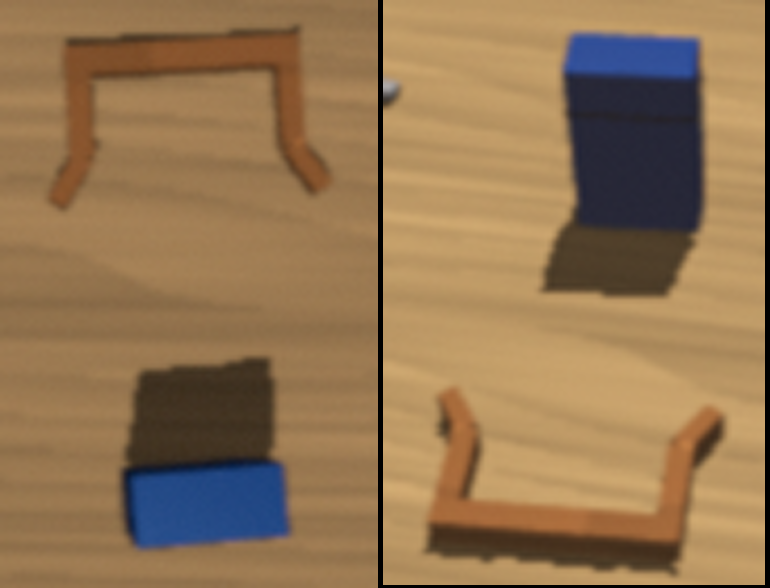

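The crop shows the lid corners and the inside edges of the stall clearly. I'll convert them to world points and triangulate the heights across both views.

```bash
cat > m2.py <<'E'
from h import *
T=lambda x,y:(x/4.2-.38+262,y/4.2-.38+138); S=lambda x,y:((x-383)/4.5-.39+205,y/4.5-.39+170)
# lid corners: far-left(+x,+y), far-right, near-right, near-left
t=[(131,470),(283,462),(289,535),(138,547)]; s=[(699,76),(567,73),(573,34),(698,38)]
L=[]
for a,b in zip(t,s):
    p,e=tri(ray('top',*T(*a)),ray('scene',*S(*b)));q=onz('top',*T(*a),.11);L.append(q);print('lid',p.round(4),'gap',round(e,4),'onz',q.round(4))
L=np.array(L);c=L.mean(0);fx=(L[0]+L[1]-L[2]-L[3])/2;fy=(L[0]+L[3]-L[1]-L[2])/2
print('lid c',c,'yaw x',np.degrees(np.arctan2(fx[1],fx[0])),'yaw y',np.degrees(np.arctan2(-fy[0],fy[1])),np.linalg.norm(fx),np.linalg.norm(fy))
A=onz('top',*T(92,76),0);B=onz('top',*T(274,67),0);print('stop inner',A,B,np.linalg.norm(A-B),'yaw',np.degrees(np.arctan2(B[0]-A[0],A[1]-B[1])))
# outer top corners tri
for a,b in [((66,40),(679,541)),((298,32),(432,521))]:
    p,e=tri(ray('top',*T(*a)),ray('scene',*S(*b)));print('stop outer top',p.round(4),round(e,4))
for a,b in [((94,141),(663,445)),((280,145),(477,435))]: print('rail bend T',onz('top',*T(*a),.0).round(4))
print('bowl',onz('top',405,188,.045),'spr',onz('top',219,197,.006),'tool',onz('top',396,290,.01),onz('top',399,248,.01))
E
python3 m2.py
```

```text
lid [ 0.5382 -0.0048  0.1131] gap 0.0054 onz [ 0.5386 -0.0076  0.11  ]
lid [ 0.5424 -0.0698  0.1097] gap 0.0048 onz [ 0.5429 -0.0721  0.11  ]
lid [ 0.5117 -0.0735  0.1088] gap 0.0031 onz [ 0.5121 -0.0749  0.11  ]
lid [ 0.5061 -0.01    0.11  ] gap 0.0021 onz [ 0.5063 -0.011   0.11  ]
lid c [ 0.52496037 -0.04141474  0.11      ] yaw x 5.52032905595069 yaw y 4.467971723769983 0.03171852210847227 0.0643880482221455
stop inner [0.72770863 0.00837791 0.        ] [ 0.73372616 -0.08082101  0.        ] 0.08940166879350618 yaw 3.8594351074742206
stop outer top [0.7406 0.0235 0.0203] 0.004
stop outer top [ 0.7468 -0.0879  0.0179] 0.0043
rail bend T [0.6957 0.007  0.    ]
rail bend T [ 0.6953 -0.084   0.    ]
bowl [ 0.65961796 -0.22869139  0.045     ] spr [0.63998744 0.13795746 0.006     ] tool [ 0.45789131 -0.22057264  0.01      ] [ 0.5419594  -0.22684182  0.01      ]
```

Measured results:
- **Box:** lid centre at (0.525, -0.041, 0.11) with yaw about +4.8°. The triangulated height is 0.109–0.113, which matches.
- **Stall:** origin at (0.731, -0.036) with yaw about +3.9°. The inside width comes out at 89 mm.
- **Gap:** the tipped lid end will sit about 80 mm short of the stop, inside the 70–85 mm given.

I'll move behind the box with the fingers partly open, which gives two contact points.

>>> {"name": "nudge_tcp", "arguments": {
  "segments": [
    {"jaw": 0.04, "dx": -0.027, "dy": -0.031},
    {"jaw": 0.04, "dx": -0.027, "dy": -0.031},
    {"jaw": 0.04, "dx": -0.027, "dy": -0.031},
    {"jaw": 0.04, "dx": -0.027, "dy": -0.031},
    {"jaw": 0.04, "dx": -0.027, "dy": -0.031},
    {"jaw": 0.04, "dx": -0.027, "dy": -0.031},
    {"jaw": 0.04, "dx": -0.027, "dy": -0.031},
    {"jaw": 0.04, "dx": -0.027, "dy": -0.031},
    {"jaw": 0.04, "dx": -0.027, "dy": -0.031},
    {"jaw": 0.04, "dx": -0.027, "dy": -0.031},
    {"jaw": 0.04, "dx": -0.027, "dy": -0.031},
    {"jaw": 0.04, "dx": -0.027, "dy": -0.031},
    {"jaw": 0.04, "dx": -0.027, "dy": -0.031},
    {"jaw": 0.04, "dx": -0.027, "dy": -0.031},
    {"jaw": 0.04, "dx": -0.027, "dy": -0.031},
    {"jaw": 0.04, "dx": -0.027, "dy": -0.031},
    {"jaw": 0.04, "wz": -0.125},
    {"jaw": 0.04, "wz": -0.125},
    {"jaw": 0.04, "wz": -0.125},
    {"jaw": 0.04}
  ]
}}

```text
clock: 1.77
ee_pos: [0.4506, -0.0029, 0.231]
orientation: [-0.042, 0.999, -0.0, -0.0]
contact_force: [0.0, -0.2, -0.2]
finger_gap: 0.0397
grasp_force: 0.0
```

```bash
cat > st.py <<'E'
import sys
from h import *
from scipy.spatial.transform import Rotation as Ro
o=arm.observe();R=Ro.from_quat(o['orientation']).as_matrix();p=np.array(o['ee_pos']);y=R[:,1]
print('t',o['clock'],'p',p.round(4),'yaw',np.degrees(np.arctan2(-y[0],y[1])).round(2),'z',R[:,2].round(3),'F',np.round(o['contact_force'],1),'gap',o['finger_gap'])
if len(sys.argv)>3: print('tool delta',(R.T@(np.array([float(a) for a in sys.argv[1:4]])-p)).round(4))
E
python3 st.py 0.465 -0.0464 0.095
```

```text
t 1.7667 p [ 0.4506 -0.0029  0.231 ] yaw 4.83 z [-0.001 -0.    -1.   ] F [ 0.  -0.2 -0.2] gap 0.03967783918506763
tool delta [-0.0108 -0.0446  0.136 ]
```

>>> {"name": "nudge_tcp", "arguments": {
  "segments": [
    {"jaw": 0.04, "dy": -0.0223, "dz": 0.03},
    {"jaw": 0.04, "dy": -0.0223, "dz": 0.03},
    {"jaw": 0.04, "dz": 0.04},
    {"jaw": 0.04, "dz": 0.038},
    {"jaw": 0.04, "dx": -0.01, "dz": 0.003},
    {"jaw": 0.04}
  ]
}}

```text
clock: 2.27
ee_pos: [0.4649, -0.046, 0.0894]
orientation: [-0.038, 0.999, -0.0, -0.001]
contact_force: [1.4, -0.8, 2.1]
finger_gap: 0.0397
grasp_force: 0.0
```

```bash
python3 st.py 0.4985 -0.0436 0.09; python3 -c "
from h import *
shot('wrist','w1.png')"
```

```text
t 2.2667 p [ 0.4649 -0.046   0.0894] yaw 4.4 z [-0.003 -0.001 -1.   ] F [ 1.4 -0.8  2.1] gap 0.039741454680054106
tool delta [-0.0337 -0.0002 -0.0007]
```

View pics/w1.png

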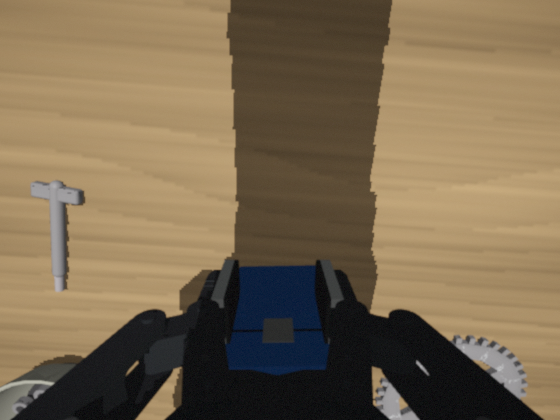

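The fingers sit centred on the latch at (278,330), with the box between and just ahead of them. Now I tip it slowly.

>>> {"name": "nudge_tcp", "arguments": {
  "segments": [
    {"jaw": 0.04, "dx": -0.02},
    {"jaw": 0.04, "dx": -0.006},
    {"jaw": 0.04, "dx": -0.006},
    {"jaw": 0.04, "dx": -0.006},
    {"jaw": 0.04, "dx": -0.006},
    {"jaw": 0.04, "dx": -0.006},
    {"jaw": 0.04, "dx": -0.006},
    {"jaw": 0.04, "dx": -0.006},
    {"jaw": 0.04, "dx": -0.006},
    {"jaw": 0.04, "dx": -0.006}
  ]
}}

```text
clock: 3.15
ee_pos: [0.5387, -0.0403, 0.0902]
orientation: [-0.04, 0.999, -0.0, -0.0]
contact_force: [0.3, -0.0, 0.9]
finger_gap: 0.0401
grasp_force: 0.0
```

```bash
python3 st.py; python3 -c "
from h import *
a=shot('top','t2.png');b=shot('scene','s2.png')
c=cv2.resize(a[138:288,252:362],None,fx=3.6,fy=3.6,interpolation=2);d=cv2.resize(b[150:300,190:300],None,fx=3.6,fy=3.6,interpolation=2)
cv2.imwrite('pics/c2.png',np.hstack([c,d]))"
```

```text
t 3.15 p [ 0.5387 -0.0403  0.0902] yaw 4.54 z [-0. -0. -1.] F [ 0.3 -0.   0.9] gap 0.04009642578581463
```

View pics/c2.png

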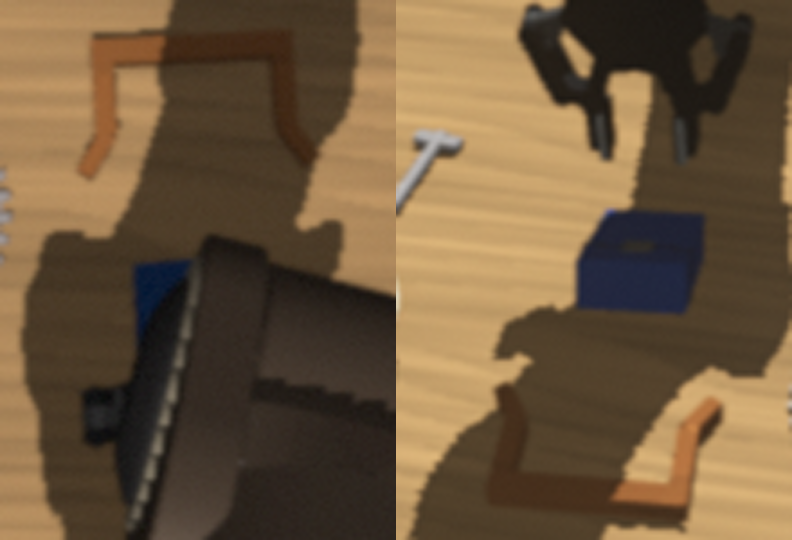

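The box has fallen with its latch up (at (637,245) in the right panel) and its lid end towards the stall. I'll back off and drop behind the foot end, then measure its pose from the scene corners.

>>> {"name": "nudge_tcp", "arguments": {
  "segments": [
    {"jaw": 0.04, "dx": 0.025},
    {"jaw": 0.04, "dx": 0.03, "dz": 0.01},
    {"jaw": 0.04, "dx": 0.005, "dz": 0.03},
    {"jaw": 0.04, "dz": 0.034},
    {"jaw": 0.04, "dz": 0.006},
    {"jaw": 0.04}
  ]
}}

```text
clock: 3.75
ee_pos: [0.4767, -0.0453, 0.0088]
orientation: [-0.039, 0.999, -0.0, -0.002]
contact_force: [-0.3, -0.1, 0.4]
finger_gap: 0.0398
grasp_force: 0.0
```

```bash
python3 st.py; python3 - <<'E'
from h import *
S=lambda x,y:((x-396)/3.6-.36+190,y/3.6-.36+150)
for n,p,z in [('foot-y',(610,211),.032),('foot+y',(705,213),.032),('lid+y',(692,261),.032),('lid-y',(579,260),.032),('lidbot-y',(580,308),0),('lidbot+y',(684,312),0),('stall in -y',(519,473),.016),('stall in +y',(674,483),.016)]:
    print(n,onz('scene',*S(*p),z).round(4))
a=shot('wrist','w3.png');b=shot('scene','s3.png');t=shot('top','t3.png')
d=cv2.resize(b[170:300,200:290],None,fx=4,fy=4,interpolation=2);d=cv2.copyMakeBorder(d,0,0,0,0,0)
c=cv2.resize(t[138:268,252:352],None,fx=4,fy=4,interpolation=2)
cv2.imwrite('pics/c3.png',np.hstack([c,d]))
E
```

```text
t 3.75 p [ 0.4767 -0.0453  0.0088] yaw 4.51 z [-0.004 -0.    -1.   ] F [-0.3 -0.1  0.4] gap 0.03981696860406878
foot-y [ 0.5331 -0.0673  0.032 ]
foot+y [ 0.5248 -0.0054  0.032 ]
lid+y [ 0.5689 -0.0053  0.032 ]
lid-y [ 0.5797 -0.0762  0.032 ]
lidbot-y [ 0.5919 -0.0753  0.    ]
lidbot+y [ 0.5843 -0.0085  0.    ]
stall in -y [ 0.7324 -0.0728  0.016 ]
stall in +y [0.7246 0.0149 0.016 ]
```

View pics/c3.png

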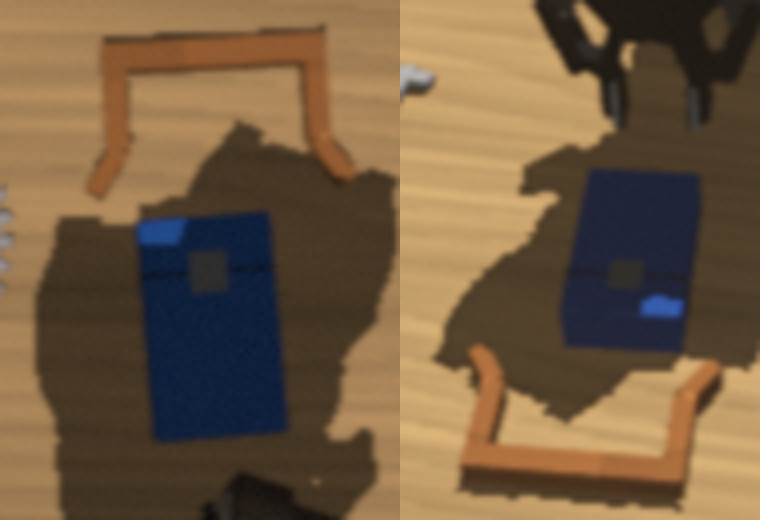

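Now it lies fully flat; the previous picture caught it mid-fall. The latch is up at (208,270), and the top-view corners are (138,220), (270,212), (287,430) and (154,440). I'll work out its pose relative to the stall.

```bash
cat > m3.py <<'E'
from h import *
def rep(corn,sc,ox,oy):
    P=np.array([onz('top',x/sc-.38+ox,y/sc-.38+oy,.032) for x,y in corn])[:,:2]
    fx=(P[0]+P[1]-P[2]-P[3])/2; yaw=np.arctan2(fx[1],fx[0]); S=np.array([.7307,-.0362]); a=np.radians(3.9)
    R=np.array([[np.cos(a),np.sin(a)],[-np.sin(a),np.cos(a)]])
    lid=(P[0]+P[1])/2;foot=(P[2]+P[3])/2
    print('len',np.linalg.norm(fx),'wid',np.linalg.norm(P[0]-P[1]),'yaw',np.degrees(yaw),'lid',lid,'foot',foot,'stall-frame lid',R@(lid-S),'foot',R@(foot-S))
if __name__=='__main__':
    rep([(138,220),(270,212),(287,430),(154,440)],4,252,138)
    T=lambda x,y:(x/4-.38+252,y/4-.38+138)
    for a,b,n in [((138,220),(687,321),'lid+y'),((270,212),(561,305),'lid-y'),((287,430),(588,171),'foot-y'),((154,440),(699,174),'foot+y')]:
        if 1:
            p,e=tri(ray('top',*T(*a)),ray('scene',(b[0]-400)/4-.38+200,b[1]/4-.38+170));print(n,p.round(4),round(e,4))
    A=onz('top',*T(128,73),0);B=onz('top',*T(302,66),0);print('stop',A,B,np.degrees(np.arctan2(B[0]-A[0],A[1]-B[1])))
E
python3 m3.py
```

```text
len 0.10797387855389402 wid 0.06531912331612753 yaw 4.900047238859426 lid [ 0.65077305 -0.02947999] foot [ 0.54319379 -0.03870287] stall-frame lid [-0.0792848   0.01214071] foot [-0.18724223  0.01025621]
lid+y [0.6479 0.0061 0.0298] 0.0063
lid-y [ 0.6525 -0.06    0.0356] 0.0034
foot-y [ 0.5459 -0.0709  0.0303] 0.0012
foot+y [ 0.5402 -0.0056  0.0328] 0.0011
stop [0.72739113 0.00817802 0.        ] [ 0.73259695 -0.08136985  0.        ] 3.327113916643521
```

>>> {"name": "nudge_tcp", "arguments": {
  "segments": [
    {"jaw": 0.04, "dx": -0.018, "dy": 0.001, "dz": -0.001, "wz": 0.016},
    {"jaw": 0.04, "dx": -0.016, "dy": 0.001},
    {"jaw": 0.04, "dx": -0.01},
    {"jaw": 0.04, "dx": -0.006},
    {"jaw": 0.04, "dx": -0.007, "dy": -0.0005},
    {"jaw": 0.04, "dx": -0.007, "dy": -0.0012},
    {"jaw": 0.04, "dx": -0.007, "dy": -0.0012},
    {"jaw": 0.04, "dx": -0.007, "dy": -0.0012},
    {"jaw": 0.04, "dx": -0.007, "dy": -0.0012},
    {"jaw": 0.04, "dx": -0.007, "dy": -0.0012},
    {"jaw": 0.04, "dx": -0.007, "dy": -0.0012},
    {"jaw": 0.04, "dx": -0.007, "dy": -0.0012},
    {"jaw": 0.04, "dx": -0.006, "dy": -0.001},
    {"jaw": 0.04}
  ]
}}

```text
clock: 5.07
ee_pos: [0.5926, -0.0459, 0.0114]
orientation: [-0.032, 0.999, -0.0, 0.001]
contact_force: [0.6, -0.2, 0.0]
finger_gap: 0.04
grasp_force: 0.0
```

```bash
python3 st.py; python3 - <<'E'
from h import *
b=shot('scene','s4.png');t=shot('top','t4.png')
d=cv2.resize(b[190:300,200:290],None,fx=4,fy=4,interpolation=2)
c=cv2.resize(t[138:248,252:352],None,fx=4,fy=4,interpolation=2)
cv2.imwrite('pics/c4.png',np.hstack([c,d]))
E
```

```text
t 5.0667 p [ 0.5926 -0.0459  0.0114] yaw 3.62 z [ 0.002 -0.001 -1.   ] F [ 0.6 -0.2  0. ] gap 0.040041254994769244
```

View pics/c4.png

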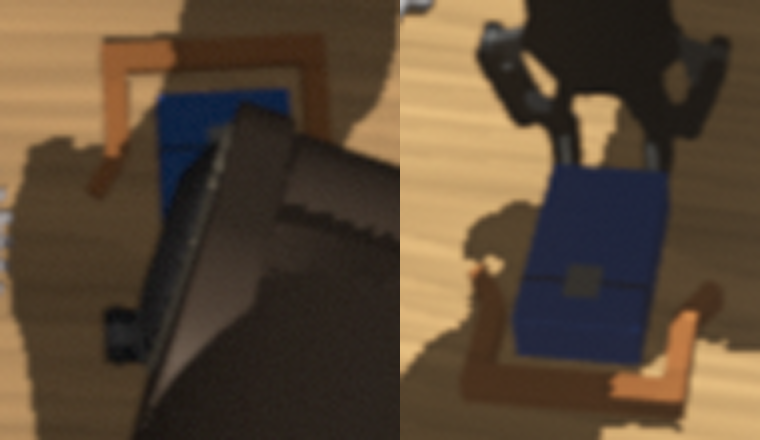

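The box is between the rails, slightly right of centre and square, with the lid edge at row ~94 against the stop at ~70. I'll push straight the last bit until the force rises.

>>> {"name": "nudge_tcp", "arguments": {
  "segments": [
    {"jaw": 0.04, "dx": -0.004},
    {"jaw": 0.04, "dx": -0.004},
    {"jaw": 0.04, "dx": -0.003}
  ]
}}

```text
clock: 5.42
ee_pos: [0.6017, -0.0448, 0.0112]
orientation: [-0.032, 0.999, 0.0, -0.0]
contact_force: [-1.8, -0.3, 0.5]
finger_gap: 0.0396
grasp_force: 1.0
```

```bash
python3 -c "
from m3 import *
rep([(160,97),(288,91),(305,310),(177,316)],4,252,138)"
```

```text
len 0.1088959630313644 wid 0.06359074597504588 yaw 4.973691808560036 lid [ 0.71163003 -0.03875611] foot [ 0.60314411 -0.04819721] stall-frame lid [-0.01919966 -0.00125314] foot [-0.1280765  -0.00329367]
```

>>> {"name": "nudge_tcp", "arguments": {
  "segments": [
    {"jaw": 0.04, "dx": -0.002},
    {"jaw": 0.04, "dx": -0.001}
  ],
  "only": "pos|force"
}}

```text
ee_pos: [0.6047, -0.0446, 0.0112]
contact_force: [-2.8, -0.2, 1.8]
grasp_force: 1.3
```

>>> {"name": "nudge_tcp", "arguments": {
  "segments": [
    {"jaw": 0.04, "dx": -0.003},
    {"jaw": 0.04, "dx": -0.002}
  ],
  "only": "pos|force"
}}

```text
ee_pos: [0.6082, -0.0445, 0.0111]
contact_force: [-11.5, -0.6, 9.2]
grasp_force: 5.7
```

>>> {"name": "nudge_tcp", "arguments": {
  "segments": [
    {"jaw": 0.04, "dx": -0.0015},
    {"jaw": 0.04, "dx": -0.001}
  ],
  "only": "pos|force"
}}

```text
ee_pos: [0.6082, -0.0445, 0.0109]
contact_force: [-17.1, -0.5, 13.8]
grasp_force: 8.6
```

>>> {"name": "nudge_tcp", "arguments": {
  "segments": [
    {"jaw": 0.04, "dx": -0.001},
    {"jaw": 0.04, "dx": -0.001}
  ],
  "only": "pos|force"
}}

```text
ee_pos: [0.6082, -0.0445, 0.0107]
contact_force: [-22.3, -0.8, 17.1]
grasp_force: 11.5
```

The tool stopped dead at x=0.608 with the force climbing to 22 N, so the box is against the stop. I'll back off, clear the view and check.

>>> {"name": "nudge_tcp", "arguments": {
  "segments": [
    {"jaw": 0.04, "dx": 0.006},
    {"jaw": 0.04, "dx": 0.01},
    {"jaw": 0.04, "dx": 0.03},
    {"jaw": 0.04, "dx": 0.035},
    {"jaw": 0.04, "dx": 0.02, "dz": -0.03},
    {"jaw": 0.04, "dx": 0.01, "dz": -0.04},
    {"jaw": 0.04, "dz": -0.04},
    {"jaw": 0.04, "dy": 0.03, "dz": -0.02},
    {"jaw": 0.04, "dy": 0.04},
    {"jaw": 0.04, "dy": 0.04},
    {"jaw": 0.04}
  ]
}}

```text
clock: 7.0
ee_pos: [0.4969, 0.0677, 0.1422]
orientation: [-0.036, 0.999, 0.002, 0.002]
contact_force: [0.7, 0.4, -0.5]
finger_gap: 0.0398
grasp_force: 0.0
```

```bash
python3 - <<'E'
from h import *
b=shot('scene','s5.png');t=shot('top','t5.png')
d=cv2.resize(b[195:300,200:290],None,fx=4.2,fy=4.2,interpolation=2)
c=cv2.resize(t[138:243,257:347],None,fx=4.2,fy=4.2,interpolation=2)
cv2.imwrite('pics/c5.png',np.hstack([c,d]))
E
```

```text
(no output)
```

View pics/c5.png

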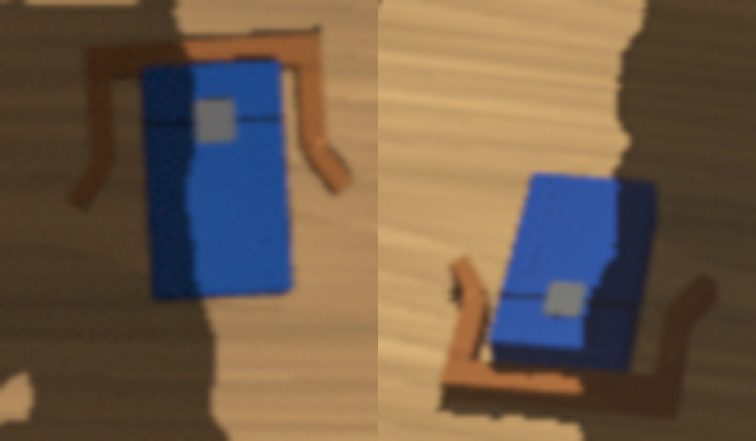

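View pics/t5.png

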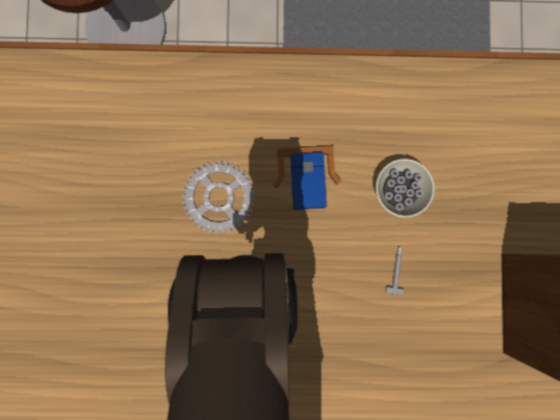

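The latch is up at (215,120), the lid end is at the stop, and the bowl, sprocket and tool are where they started. One numeric check of the fit.

```bash
python3 -c "
from m3 import *
rep([(142,68),(279,60),(292,291),(153,299)],4.2,257,138)
T=lambda x,y:(x/4.2-.38+257,y/4.2-.38+138)
S=lambda x,y:((x-378)/4.2-.38+200,y/4.2-.38+195)
L=onz('top',*T(142,68),.032);R=onz('top',*T(279,60),.032);print('lid edge yaw',np.degrees(np.arctan2(R[0]-L[0],L[1]-R[1])))
a=onz('scene',*S(493,345),.032);b=onz('scene',*S(633,350),.032);print('scene lid top edge',a,b,np.degrees(np.arctan2(a[0]-b[0],b[1]-a[1])))
a=onz('scene',*S(474,362),.016);b=onz('scene',*S(667,377),.016);print('scene stop inner top edge',a,b,np.degrees(np.arctan2(a[0]-b[0],b[1]-a[1])))
"
```

```text
len 0.10946290064076161 wid 0.06493535065573802 yaw 3.521609235332745 lid [ 0.72812981 -0.03684554] foot [ 0.61887361 -0.0435693 ] stall-frame lid [-0.00260815 -0.00046924] foot [-0.11206866  0.00025367]
lid edge yaw 4.379722504565984
scene lid top edge [ 0.73202627 -0.064345    0.032     ] [0.72385158 0.00209917 0.032     ] 7.0139072150646395
scene stop inner top edge [ 0.73235379 -0.07565993  0.016     ] [0.72543275 0.0182577  0.016     ] 4.214658193795321
```

The position reads home within pixel accuracy. Squareness is only good to a degree or so, so I'll press once more at the middle of the foot with shut fingers, which squares the box against the stop.

>>> {"name": "nudge_tcp", "arguments": {
  "segments": [
    {"jaw": 0.0, "dy": -0.04},
    {"jaw": 0.0, "dy": -0.04},
    {"jaw": 0.0, "dy": -0.031, "dz": 0.03},
    {"jaw": 0.0, "dz": 0.04},
    {"jaw": 0.0, "dz": 0.04},
    {"jaw": 0.0, "dz": 0.019},
    {"jaw": 0.0}
  ],
  "only": "pos|gap"
}}

```text
ee_pos: [0.5003, -0.0532, 0.0096]
finger_gap: 0.0002
```

```bash
python3 st.py 0.595 -0.0450 0.012
```

```text
t 7.6833 p [ 0.5003 -0.0532  0.0096] yaw 3.45 z [-0.006 -0.001 -1.   ] F [-0.1  0.4  1. ] gap 0.00024042375653569818
tool delta [-0.095   0.0025 -0.0031]
```

>>> {"name": "nudge_tcp", "arguments": {
  "segments": [
    {"jaw": 0.0, "dx": -0.035, "dy": 0.001, "dz": -0.001},
    {"jaw": 0.0, "dx": -0.035, "dy": 0.001, "dz": -0.001},
    {"jaw": 0.0, "dx": -0.02, "dy": 0.0005, "dz": -0.001},
    {"jaw": 0.0, "dx": -0.005},
    {"jaw": 0.0, "dx": -0.004},
    {"jaw": 0.0, "dx": -0.003},
    {"jaw": 0.0, "dx": -0.002}
  ],
  "only": "pos|force"
}}

```text
ee_pos: [0.6063, -0.0427, 0.0168]
contact_force: [0.5, 0.2, 0.1]
grasp_force: 0.0
```

>>> {"name": "nudge_tcp", "arguments": {
  "segments": [
    {"jaw": 0.0, "dx": -0.002},
    {"jaw": 0.0, "dx": -0.002}
  ],
  "only": "pos|force"
}}

```text
ee_pos: [0.6081, -0.0423, 0.0163]
contact_force: [-11.4, -1.1, 8.4]
grasp_force: 5.9
```

>>> {"name": "nudge_tcp", "arguments": {
  "segments": [
    {"jaw": 0.0, "dx": -0.002},
    {"jaw": 0.0, "dx": -0.001}
  ],
  "only": "pos|force"
}}

```text
ee_pos: [0.6081, -0.0423, 0.0157]
contact_force: [-17.7, -0.8, 12.4]
grasp_force: 8.9
```

The tool stopped at the same place (0.608), so the box was already home and square. I'll retreat and check once more.

>>> {"name": "nudge_tcp", "arguments": {
  "segments": [
    {"jaw": 0.0, "dx": 0.006},
    {"jaw": 0.0, "dx": 0.01},
    {"jaw": 0.0, "dx": 0.03},
    {"jaw": 0.0, "dx": 0.03, "dz": -0.01},
    {"jaw": 0.0, "dx": 0.02, "dz": -0.03},
    {"jaw": 0.0, "dz": -0.04},
    {"jaw": 0.0, "dz": -0.04},
    {"jaw": 0.0, "dz": -0.01},
    {"jaw": 0.0}
  ],
  "only": "clock|pos|force"
}}

```text
clock: 9.35
ee_pos: [0.52, -0.0478, 0.1499]
contact_force: [1.1, 0.1, 0.1]
grasp_force: 0.0
```

```bash
python3 - <<'E'
from h import *
b=shot('scene','s6.png');a=cv2.imread('pics/s5.png')
def m(i):
    h=cv2.cvtColor(i,cv2.COLOR_BGR2HSV);k=((abs(h[...,0].astype(int)-117)<18)&(h[...,1]>110))[195:300,200:290].astype('uint8');return cv2.boundingRect(max(cv2.findContours(k,0,2)[0],key=cv2.contourArea))
print(m(a),m(b)); print(arm.close_job())
E
```

```text
(27, 42, 38, 42) (45, 44, 21, 41)
the job is handed in; nothing more can be done
None
```

The job is handed in after 9.35 s: the box was tipped away from the robot, lies latch face up, and is pushed home between the rails, lid end square against the stop as far as images and push force show; after the first push, the bowl, sprocket and valve tool looked undisturbed.

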